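Set up the weighing station: jars to their pads, then the check weight on the balance

TASK

Stand the red-lidded jar, the yellow-lidded jar and the blue-capped square bottle upright, each in the middle of the outline on the pad of its own colour, with the square bottle turned square to its outline. Only when all three are in place, set the brass check weight upright on the centre of the balance pan. Do not tip anything over, and leave the green-lidded jar and the steel dish where they stand.

Things in the scene. Friction and masses are not known exactly. Their poses are not given: they have to be found in the camera images.
- red_jar_center (a point): Loose round white jar with a red screw lid and a red band at its foot, 52 mm in diameter (53 over the lid), 66 mm tall, 70 to 140 g, standing on the bench. The point is its centre, 33 mm above its foot; z is its axis, up.
- yellow_jar_center (a point): Loose round amber jar with a paper band and a yellow screw lid, 44 mm in diameter (45 over the lid), 74 mm tall, 85 to 170 g, standing on the bench. The point is its centre, 37 mm above its foot; z is its axis, up.
- blue_bottle_center (a point): Loose square white bottle with a blue band and a square blue cap, 44 x 44 mm (cap 40 x 40 mm), 70 mm tall with its cap (the cap is the top 14 mm), 77 to 155 g, standing on the bench. The point is its centre, 35 mm above its foot; x and y are square to its side faces, z up.
- weight_center (a point): Loose brass check weight: a cylinder 38 mm in diameter and 50 mm tall, above it a thin neck and a small knob 28 mm wide, 70 mm tall in all, 500 g, standing on the bench. The point is on its axis half-way up, 35 mm above its foot; z is its axis, up.
- red_pad_top (a point): Fixed flat red disc, 84 mm in diameter, 4 mm thick, lying on the bench, with a white outline ring of 52 mm inner diameter at its centre. The point is the centre of its top face, 4 mm above the bench; z up. Place for the red-lidded jar.
- yellow_pad_top (a point): Fixed flat yellow disc, 84 mm in diameter, 4 mm thick, lying on the bench, with a white outline ring of 44 mm inner diameter at its centre. The point is the centre of its top face, 4 mm above the bench; z up. Place for the yellow-lidded jar.
- blue_pad_top (a point): Fixed flat blue square, 70 x 70 mm, 4 mm thick, lying on the bench, with a white outline square of 44 mm inner width at its centre. The point is the centre of its top face, 4 mm above the bench; z up, x and y along its edges. Place for the blue-capped square bottle, square to the outline (any of the four ways round).
- pan (a point): Centre of the top face of the steel weighing pan, a fixed disc 120 mm in diameter, 58 mm above the bench, on a white balance. x points along the balance's depth, away from its display, z up. The balance's case is 200 mm in x, 160 mm in y and 46 mm tall (48 at the display); its centre lies 20 mm from this point towards -x. Place for the check weight.
- green_jar_center (a point): Loose round white jar with a green lid and green foot band, 52 mm in diameter, 66 mm tall; it has no pad and stays where it is. The point is its centre, 33 mm above its foot.
- dish_center (a point): Loose open round steel dish, 68 mm in diameter, 26 mm tall; it stays where it is. The point is its centre, 13 mm above its foot. (A flat spatula rest about 90 x 35 mm, fixed, no more than 10 mm tall, also lies among the things; no target lies under it.)

How it is judged (in metres and radians):
On the way, in this order (a step that is already met when the one before it is completed fails the run):
1. the red, yellow and blue containers stand released on their own pads (horizontal distance between red_jar_center and red_pad_top below 0.012 m and z of red_jar_center in the frame of red_pad_top between 0.029 and 0.038 m and angle between each of red_jar_center, yellow_jar_center, blue_bottle_center's own z axis and vertical below 0.12 rad and linear speed of each of red_jar, yellow_jar, blue_bottle below 0.02 m/s and contact force between the fingers and red_jar below 0.2 N and horizontal distance between yellow_jar_center and yellow_pad_top below 0.012 m and z of yellow_jar_center in the frame of yellow_pad_top between 0.033 and 0.042 m and contact force between the fingers and yellow_jar below 0.2 N and horizontal distance between blue_bottle_center and blue_pad_top below 0.012 m and z of blue_bottle_center in the frame of blue_pad_top between 0.031 and 0.04 m and contact force between the fingers and blue_bottle below 0.2 N and (angle between the x axis of blue_bottle_center and the x axis of blue_pad_top, either way round below 0.26 rad or angle between the x axis of blue_bottle_center and the y axis of blue_pad_top, either way round below 0.26 rad)), for 0.2 s.
2. after that, the check weight stands released on the balance pan (horizontal distance between weight_center and pan below 0.015 m and z of weight_center in the frame of pan between 0.031 and 0.04 m and angle between weight_center's own z axis and vertical below 0.12 rad and linear speed of weight below 0.02 m/s and contact force between the fingers and weight below 0.2 N), for 0.2 s.
At the end, for the whole second after the job is handed in: Jars and bottle upright (0.12 rad), released and at rest on the pads of their colours, within 12 mm of centre, bottle within 0.26 rad of square; weight likewise within 15 mm of the pan's centre; green-lidded jar and dish within 20 mm of their starts (all of step 1 and all of step 2 and distance of each of green_jar_center, dish_center from where it was at the start of the episode below 0.02 m); the robot touches nothing.
It fails at once if the green-lidded jar or the dish is moved by 20 mm or more (distance of any of green_jar_center, dish_center from where it was at the start of the episode above 0.02 m).
It fails at once if a jar, the bottle or the weight is tipped over (past 0.7 rad) (angle between any of red_jar_center, yellow_jar_center, blue_bottle_center, weight_center, green_jar_center's own z axis and vertical above 0.7 rad).
It also fails if it takes over 120 s, if anything falls off the work surface, if the arm or the gripper's body presses on something with over 40 N, if the wrist force passes 120 N, or if a joint passes its speed limit or range.

ROBOT

A 6-joint arm with a two-finger parallel gripper is mounted at the origin on the work surface. World frame = base frame: x ahead of the robot, y to its left, z up, the work surface at z = 0. Lengths are in m, angles in degrees, forces in N, time in s.
With the tool pointing down it reaches from about 0.2 to 0.875 m from the base axis. Payload 3.4 kg.
Tool frame: the origin (TCP) lies on the centre line of the jaws, within the pads' length; the fingertips stand bot.finger_overhang ahead of it and the grasp point (between the pads) lies 6 mm ahead of it (bot.finger_overhang is the distance from the TCP to the fingertips, in m); z points along the fingers, x is the direction in which the jaws open and shut, and the axes are right-handed (so a half turn about z gives the same grasp; the last joint's range is limited). The gripper opens to 94 mm and grips with 3 to 60 N. Pads are 16 mm wide; open, the fingers measure 119 mm over their backs; the gripper's body (75 mm by 177 mm) begins 78 mm behind the grasp point.
Start: joints at [58.671, 15.808, 86.224, -0, 77.962, -6.933], TCP at [0.238, 0.524, 0.23] pointing down, gripper open.
Joint ranges: [-165.64, 165.64], [-43.16, 119.46], [12.63, 154.43], [-67.54, 247.53], [6.08, 155.33], [-154.97, 154.97]. Speed limits (degrees/s): [147.25, 147.25, 180, 180, 180, 180].

INTERFACE

Orientations are given as [roll, pitch, yaw] about the fixed x, y, z axes, in that order (R = Rz(yaw) Ry(pitch) Rx(roll)).
In Python, from cell import bot, grab_frame, get_calibration gives the robot as it stands.
- The arm moves only by the tool apply_moves, never from a script. Its argument "plan" is a list of rows, each an object of numbers: "dx", "dy", "dz": the shift along the tool's x, y, z in mm; "ax", "ay", "az": the turn, a rotation vector about the tool's x, y, z in degrees; "gripper": the closure, from 0 (fully open) to 1 (shut). In form: [{"dx": .., "dy": .., "dz": .., "ax": .., "ay": .., "az": .., "gripper": ..}, ...]. A call has 1 to 12 rows; each row shifts and turns the commanded pose from where the row before left it, along the tool's axes as they then stand; what a row does not reach is not made up. A row lasts 1/10 s, in which the tool goes at most 50 mm and 8.59 degrees, less where a joint would pass 70% of its speed; a pose out of reach is approached as far as the arm can. A call is refused whole if a number of a shift passes 50 or a number of a turn 8.59, either way. A call with a gripper value outside its range is refused whole. The fingers move at their own pace and stop on an object; "squeeze" is the grip in N (left out, the last holds). Time passes only in rows, so rows that do not move let the fingers close. It gives the time, the measured TCP pose, the force and the opening at its end, in the units of the state.
- bot.sense(): the state, without advancing time (a new reading comes with each control period).
- grab_frame(name): name is "side" or "top" or "wrist"; returns the picture (420x560x3 uint8, blue, green, red); there is no depth.
- get_calibration(name): a dict with "intrinsics" (3x3 intrinsics, pixels), "rvec" (rotation vector, rad) and "tvec" (3), from world to camera coordinates, as OpenCV has them. Camera axes: x right, y down, z forward; pixel columns grow to the right and rows downward; lengths in m; the calibration is good to about 2 mm. A picture is of the moment at which its call begins: read the wrist's pose just before it. get_calibration takes no time and is no camera call; for the wrist camera it gives the pose at the moment of the call.
- bot.sign_off(): hands the job in, once; it reports no verdict.
The state is a dict: "clock": time; "qpos": joint angles; "joint_vel": joint speeds; "joint_torque": joint torques, N m; "ee_pos": TCP position; "tcp_rot": TCP orientation; "contact_force": force on the tool from outside, world axes, zero at the start; "moment": the same for the moment, N m; "width": opening from 0.0 (shut) to 1.0 (fully open).
Only numpy, scipy, OpenCV 4.12 (cv2) and the standard library are available. Lean on these libraries where they do the work, as an engineer would, in place of code of your own. Each camera call takes 0.05 s, during which the arm holds its last target.

## Working session

There is one attempt and no reset: what is moved stays moved. The work goes in short steps, Python scripts to look and compute and a tool call to move; the robot and the scene stay as the last step left them, time stands still between calls to the robot, and variables do not carry over. Pictures are saved under pics/ and viewed, and the job is handed in when it is done.

Besides the shell and the picture viewer there is one more tool, called after "Call:" as name(argument=value, ...) on one line, values as JSON. apply_moves: Moves the arm, as the interface text tells. Its arguments: {"type":"object","properties":{"plan":{"type":"array"},"squeeze":{"type":"number"}},"required":["plan"]}

```bash
mkdir -p pics; ls; python3 - <<'E'
from cell import bot, grab_frame, get_calibration
import cv2
for n in ["top","side","wrist"]:
    cv2.imwrite(f"pics/{n}0.png",grab_frame(n)); c=get_calibration(n); print(n,c)
print(bot.sense(), bot.finger_overhang)
E
```

```text
pics
top {'intrinsics': array([[391.28353572,   0.        , 278.52470751],
       [  0.        , 391.28353572, 210.97671333],
       [  0.        ,   0.        ,   1.        ]]), 'rvec': array([ 2.18526394, -2.14628832,  0.1551515 ]), 'tvec': array([-0.00632502,  0.52319992,  0.94412954])}
side {'intrinsics': array([[424.33866504,   0.        , 275.66943779],
       [  0.        , 424.33866504, 205.56707711],
       [  0.        ,   0.        ,   1.        ]]), 'rvec': array([ 2.06800706, -0.80287155,  0.41922455]), 'tvec': array([-0.38306758,  0.25765979,  0.88419863])}
wrist {'intrinsics': array([[373.22962154,   0.        , 279.71876601],
       [  0.        , 373.22962154, 210.39937007],
       [  0.        ,   0.        ,   1.        ]]), 'rvec': array([-2.43556863, -1.5706776 , -0.2177414 ]), 'tvec': array([-0.57326694, -0.02864596,  0.39211722])}
{'clock': 0.15, 'qpos': array([ 5.86684249e+01,  1.58402022e+01,  8.62766263e+01, -1.96396614e-03,
        7.79646657e+01, -6.93419251e+00]), 'joint_vel': array([ 0.05628395, -0.11627775, -0.1525948 ,  0.12249734, -0.01771535,
        0.04931132]), 'joint_torque': array([ 1.52678756e-03, -4.04928052e+01, -2.37431216e+01,  7.03996187e-02,
        3.14526795e-02, -9.48251909e-05]), 'ee_pos': array([0.23733346, 0.52330139, 0.22980789]), 'tcp_rot': array([-1.79992067e+02,  8.11299809e-02,  6.56030339e+01]), 'contact_force': array([ 0.11790576,  0.49467505, -0.73490482]), 'moment': array([ 0.00985216,  0.02903751, -0.01450044]), 'width': 1.0008227306647368} 0.025
```

View pics/top0.png

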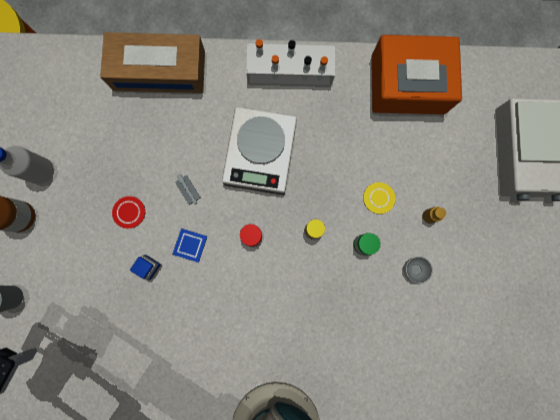

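View pics/side0.png

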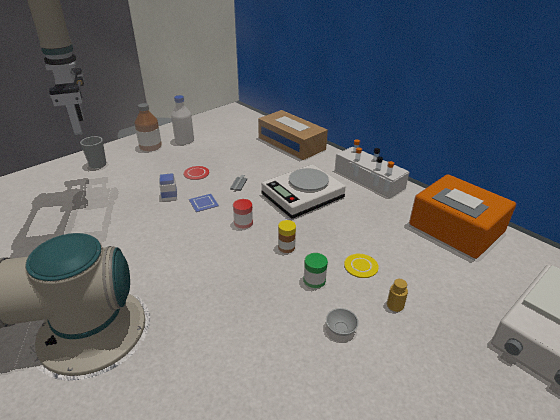

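View pics/wrist0.png

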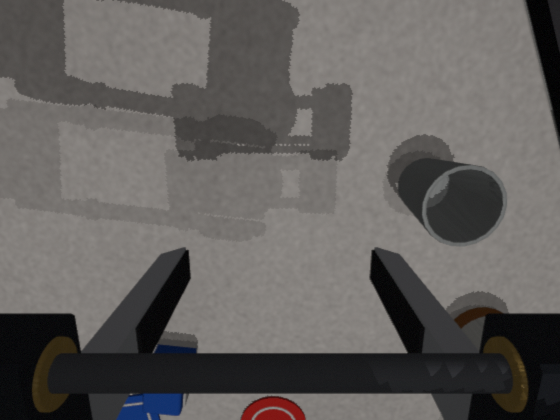

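The top view shows everything: red jar (251,235), yellow jar (315,229), bottle (145,267), weight (434,214), the pads at (128,212), (379,198) and (190,245), and the pan (262,140). The side view agrees with this. Next I'll measure by colour masks.

```bash
cat > h.py <<'E'
import numpy as np, cv2
from cell import bot, grab_frame, get_calibration
def ray(c,uv,z):
    K=c['intrinsics'];R=cv2.Rodrigues(c['rvec'])[0];C=-R.T@c['tvec']
    d=R.T@np.linalg.inv(K)@np.array([uv[0],uv[1],1.]); return C+d*(z-C[2])/d[2]
def proj(c,P):
    return cv2.projectPoints(np.array(P,float).reshape(-1,3),c['rvec'],c['tvec'],c['intrinsics'],None)[0].reshape(-1,2)
# hue ranges, OpenCV
HUE=dict(red=[(0,8),(172,180)],yellow=[(24,35)],green=[(45,80)],blue=[(105,130)],brass=[(10,23)])
def blobs(im,col,smin=140,vmin=60,amin=40):
    hsv=cv2.cvtColor(im,cv2.COLOR_BGR2HSV);m=np.zeros(im.shape[:2],np.uint8)
    for a,b in HUE[col]: m|=cv2.inRange(hsv,(a,smin,vmin),(b,255,255))
    cs,_=cv2.findContours(m,cv2.RETR_EXTERNAL,cv2.CHAIN_APPROX_NONE)
    return [k for k in cs if cv2.contourArea(k)>amin]
E
python3 - <<'E'
from h import *
for n in ['top','side']:
    im=cv2.imread(f'pics/{n}0.png');c=get_calibration(n)
    R=cv2.Rodrigues(c['rvec'])[0];print(n,'C',(-R.T@c['tvec']).round(3))
    for col in HUE:
        for k in blobs(im,col,vmin=90 if col!='blue' else 60):
            h=cv2.convexHull(k);M=cv2.moments(h);u=(M['m10']/M['m00'],M['m01']/M['m00']);r=cv2.minAreaRect(k)
            print(col,np.round(u,1),'area',M['m00'],'rect',np.round(r[1],1),round(r[2],1),'z4',ray(c,u,.004)[:2].round(3),'z66',ray(c,u,.066)[:2].round(3))
E
python3 - <<'E'
import cv2
im=cv2.imread('pics/top0.png')
a=cv2.resize(im[90:290,100:300],None,fx=4,fy=4,interpolation=cv2.INTER_NEAREST)[:600];cv2.imwrite('pics/tA.png',a[:600])
b=cv2.resize(im[185:305,340:470],None,fx=5,fy=5,interpolation=cv2.INTER_NEAREST);cv2.imwrite('pics/tB.png',b)
c=cv2.resize(im[190:290,100:260],None,fx=5,fy=5,interpolation=cv2.INTER_NEAREST);cv2.imwrite('pics/tC.png',c)
E
```

```text
top C [0.402 0.02  1.002]
red [250.3 234.7] area 352.0 rect [21.2 20.5] 45.0 z4 [0.464 0.073] z66 [0.461 0.07 ]
red [128.1 212. ] area 792.5 rect [30. 32.] 90.0 z4 [0.517 0.386] z66 [0.51  0.363]
yellow [315.1 228.4] area 249.0 rect [17. 18.] 90.0 z4 [ 0.484 -0.092] z66 [ 0.478 -0.085]
yellow [378.8 197.7] area 754.5 rect [30. 31.] 90.0 z4 [ 0.566 -0.257] z66 [ 0.556 -0.24 ]
yellow [ 8.3 18.5] area 473.0 rect [32. 19.] 90.0 z4 [1.036 0.741] z66 [0.997 0.696]
green [369.  243.4] area 320.0 rect [20. 20.] 90.0 z4 [ 0.448 -0.23 ] z66 [ 0.445 -0.214]
blue [141.1 267.2] area 266.0 rect [16.4 16.9] 33.7 z4 [0.378 0.345] z66 [0.38  0.325]
blue [189.5 245. ] area 720.0 rect [27.3 27. ] 17.4 z4 [0.436 0.226] z66 [0.434 0.214]
brass [437.1 213.4] area 160.0 rect [13. 15.] 90.0 z4 [ 0.528 -0.408] z66 [ 0.52  -0.382]
brass [420.6  67.6] area 5057.5 rect [65. 80.] 90.0 z4 [ 0.926 -0.376] z66 [ 0.894 -0.352]
brass [145.8  54.7] area 3735.5 rect [96.9 44.4] 1.6 z4 [0.943 0.366] z66 [0.909 0.345]
side C [-0.106 -0.68   0.722]
red [243.1 205.2] area 185.0 rect [18.9 12.8] 24.0 z4 [0.512 0.133] z66 [0.458 0.062]
red [196.1 172. ] area 68.0 rect [ 6. 14.] 90.0 z4 [0.517 0.384] z66 [0.463 0.293]
yellow [360.8 265.3] area 611.0 rect [23. 33.] 90.0 z4 [ 0.564 -0.26 ] z66 [ 0.506 -0.296]
yellow [286.8 227.5] area 209.0 rect [15. 16.] 90.0 z4 [ 0.534 -0.03 ] z66 [ 0.478 -0.086]
green [315.9 260.4] area 253.5 rect [22. 15.] 9.5 z4 [ 0.496 -0.174] z66 [ 0.444 -0.217]
blue [287.6 142.7] area 142.0 rect [29.1  6.7] 26.6 z4 [0.886 0.334] z66 [0.801 0.247]
blue [421.7  90.5] area 54757.5 rect [243. 324.] 90.0 z4 [1.737 0.298] z66 [1.578 0.214]
brass [398.  294.6] area 441.5 rect [32. 17.] 90.0 z4 [ 0.55  -0.376] z66 [ 0.494 -0.403]
brass [461.5 214.4] area 5489.5 rect [95.8 67. ] 22.5 z4 [ 0.944 -0.322] z66 [ 0.853 -0.353]
```

View pics/tB.png

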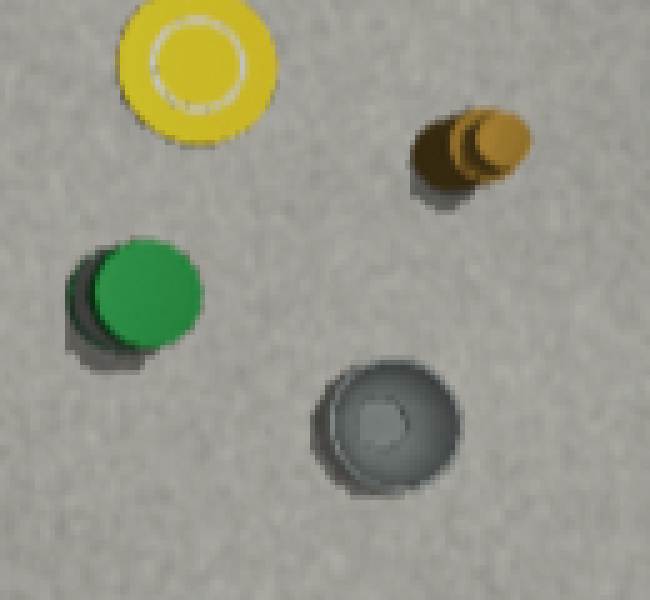

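View pics/tC.png

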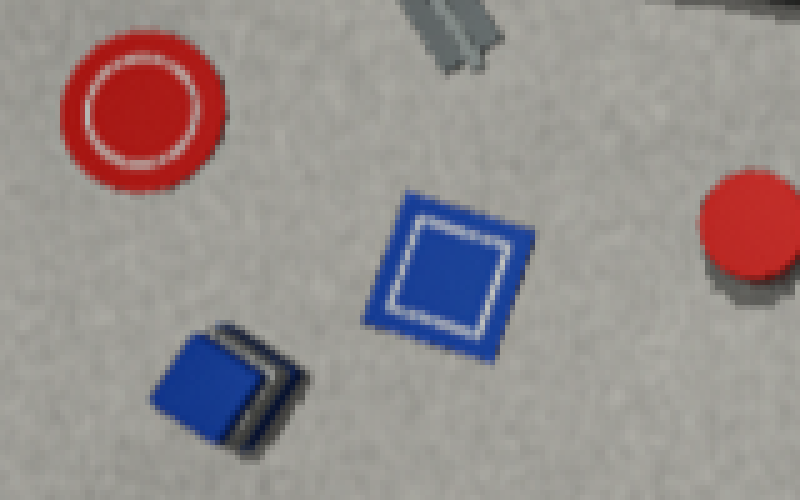

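View pics/tA.png

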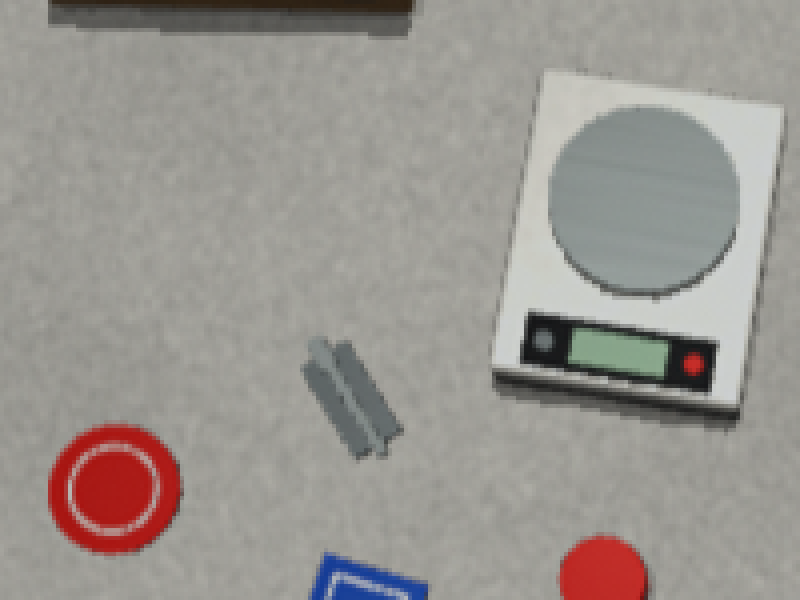

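```bash
python3 - <<'E'
from h import *
c=get_calibration('top');im=cv2.imread('pics/top0.png')
P=lambda n,u,z:print(n,ray(c,u,z).round(4))
for n,col,z,i in [('redjar','red',.066,0),('redpad','red',.004,1),('yjar','yellow',.074,0),('ypad','yellow',.004,1),('green','green',.066,0)]:
    k=blobs(im,col,vmin=90)[i]; (u,v),r=cv2.minEnclosingCircle(k); e=cv2.fitEllipse(k);P(n,e[0],z); print('  diam mm',np.round(np.array(e[1])/391.28*(1.002-z)*1000,1),np.round(e[0],1))
for n,z,vm,mn,i in [('bottle',.070,120,60,0),('bpad',.004,60,60,1)]:
    for k in blobs(im,'blue',vmin=vm,amin=mn):
        r=cv2.minAreaRect(k); Q=np.array([ray(c,q,z)[:2] for q in cv2.boxPoints(r)])
        e=np.diff(np.vstack([Q,Q[:1]]),axis=0); print(n,Q.mean(0).round(4),'sides',np.linalg.norm(e,axis=1).round(4),'ang',(np.degrees(np.arctan2(e[:,1],e[:,0]))%90).round(1))
P('weight knob',(440.6,213.2),.070)
P('dish',(418.5,270.2),.026)
hsv=cv2.cvtColor(im,cv2.COLOR_BGR2HSV);m=((hsv[...,2]<185)&(hsv[...,1]<40)&(hsv[...,2]>100)).astype(np.uint8)*255
m[:112]=0;m[165:]=0;m[:,:235]=0;m[:,288:]=0
cs=max(cv2.findContours(m,0,1)[0],key=cv2.contourArea);e=cv2.fitEllipse(cv2.convexHull(cs));print(e);P('pan',e[0],.058);P('pan eye',(261.2,139.5),.058)
for a in [(523/4+100,313/4+90),(717/4+100,343/4+90)]:P('disp',a,.048)
E
```

```text
redjar [0.4604 0.0701 0.066 ]
  diam mm [49.4 51. ] [250.3 234.8]
redpad [0.5169 0.386  0.004 ]
  diam mm [78.1 82.8] [128.1 212. ]
yjar [ 0.4779 -0.084   0.074 ]
  diam mm [41.3 42.4] [315.1 228.4]
ypad [ 0.5664 -0.2572  0.004 ]
  diam mm [76.9 79.7] [378.9 197.7]
green [ 0.445  -0.2143  0.066 ]
  diam mm [47.  48.5] [368.9 243.4]
bottle [0.3797 0.325 ] sides [0.0366 0.0362 0.0365 0.0361] ang [59.1 58.  58.8 58.1]
bottle [0.4337 0.2131] sides [0.0632 0.0644 0.0631 0.0638] ang [75.4 73.7 74.9 73.8]
bpad [0.3782 0.3449] sides [0.0413 0.0416 0.0412 0.0414] ang [59.1 58.  58.8 58.1]
bpad [0.4359 0.2264] sides [0.0677 0.0697 0.0676 0.0691] ang [75.4 73.7 74.9 73.8]
weight knob [ 0.5207 -0.3883  0.07  ]
dish [ 0.3825 -0.3472  0.026 ]
((260.4825134277344, 140.17091369628906), (48.71932601928711, 49.77505111694336), 175.3978271484375)
pan [0.6965 0.0513 0.058 ]
pan eye [0.6982 0.0496 0.058 ]
disp [0.626  0.1238 0.048 ]
disp [0.6095 0.003  0.048 ]
```

```bash
cat >> h.py <<'E'
def go(x,y,z,yaw):
    s=bot.sense();p=s['ee_pos'];y0=s['tcp_rot'][2]
    turn=(y0-yaw+90)%180-90; t=np.radians(y0-turn); d=np.array([x,y,z])-p
    print('t',round(s['clock'],2),'pos',p.round(4),'rot',s['tcp_rot'].round(2),'w',round(s['width'],3),'F',s['contact_force'].round(1),'q1,6',s['qpos'][[0,5]].round(0))
    print('az %.1f then dx %.1f dy %.1f dz %.1f'%(turn,1e3*(d[0]*np.cos(t)+d[1]*np.sin(t)),1e3*(d[0]*np.sin(t)-d[1]*np.cos(t)),-1e3*d[2]))
E
python3 -c "
from h import *
go(.380,.325,.13,58.5)"
```

```text
t 0.15 pos [0.2373 0.5233 0.2298] rot [-1.7999e+02  8.0000e-02  6.5600e+01] w 1.001 F [ 0.1  0.5 -0.7] q1,6 [59. -7.]
az 7.1 then dx -94.5 dy 225.3 dz 99.8
```

Call:
apply_moves(plan=[{"az":7.1,"gripper":0},{"dx":-13.5,"dy":32},{"dx":-13.5,"dy":32},{"dx":-13.5,"dy":32},{"dx":-13.5,"dy":32},{"dx":-13.5,"dy":32},{"dx":-13.5,"dy":32},{"dx":-13.5,"dy":33},{"dz":40},{"dz":40},{"dz":10},{}], squeeze=15)

```text
$.plan[0]: bad value
```

```bash
python3 -c "
from h import *
go(.380,.325,.043,58.5)
c=get_calibration('wrist');im=grab_frame('wrist')
Q=[[.380,.325,.07]]
for u in proj(c,Q): cv2.circle(im,tuple(int(v) for v in u),4,(0,255,255),-1)
cv2.imwrite('pics/w1.png',im)"
```

```text
t 0.15 pos [0.2373 0.5233 0.2298] rot [-1.7999e+02  8.0000e-02  6.5600e+01] w 1.001 F [ 0.1  0.5 -0.7] q1,6 [59. -7.]
az 7.1 then dx -94.5 dy 225.3 dz 186.8
```

View pics/w1.png

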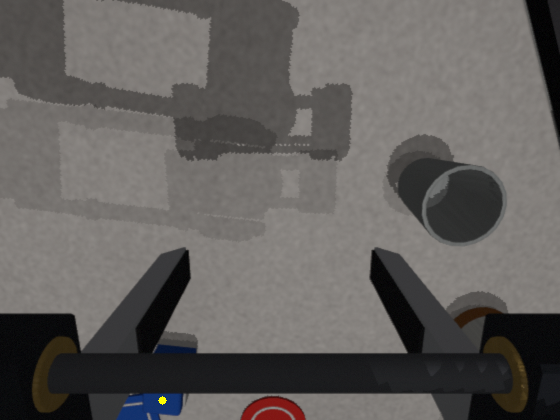

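The first plan was refused, so nothing moved. The likely reason is that every row needs all seven numbers. In the picture, the projected bottle point at (162,400) falls on the blue cap.

Call:
apply_moves(plan=[{"dx":0,"dy":0,"dz":0,"ax":0,"ay":0,"az":7.1,"gripper":0},{"dx":-13.5,"dy":32,"dz":0,"ax":0,"ay":0,"az":0,"gripper":0},{"dx":-13.5,"dy":32,"dz":0,"ax":0,"ay":0,"az":0,"gripper":0},{"dx":-13.5,"dy":32,"dz":0,"ax":0,"ay":0,"az":0,"gripper":0},{"dx":-13.5,"dy":32,"dz":0,"ax":0,"ay":0,"az":0,"gripper":0},{"dx":-13.5,"dy":32,"dz":0,"ax":0,"ay":0,"az":0,"gripper":0},{"dx":-13.5,"dy":32,"dz":0,"ax":0,"ay":0,"az":0,"gripper":0},{"dx":-13.5,"dy":33,"dz":0,"ax":0,"ay":0,"az":0,"gripper":0},{"dx":0,"dy":0,"dz":40,"ax":0,"ay":0,"az":0,"gripper":0},{"dx":0,"dy":0,"dz":40,"ax":0,"ay":0,"az":0,"gripper":0},{"dx":0,"dy":0,"dz":10,"ax":0,"ay":0,"az":0,"gripper":0},{"dx":0,"dy":0,"dz":0,"ax":0,"ay":0,"az":0,"gripper":0}], squeeze=15)

```text
clock: 1.4
ee_pos: [0.379, 0.325, 0.1392]
tcp_rot: [-179.9, 0.2, 58.5]
contact_force: [-0.5, -0.1, 0.5]
width: 1.003
```

```bash
python3 -c "
from h import *
go(.380,.325,.043,58.5)
c=get_calibration('wrist');im=grab_frame('wrist')
Q=[[.380,.325,.07],[.436,.2264,.004]]
for u in proj(c,Q): cv2.circle(im,tuple(int(v) for v in u),4,(0,255,255),-1)
cv2.imwrite('pics/w2.png',im)"
```

```text
t 1.4 pos [0.379  0.325  0.1392] rot [-179.9     0.2    58.51] w 1.003 F [-0.5 -0.1  0.5] q1,6 [ 33. -26.]
az 0.0 then dx 0.6 dy 0.8 dz 96.2
```

View pics/w2.png

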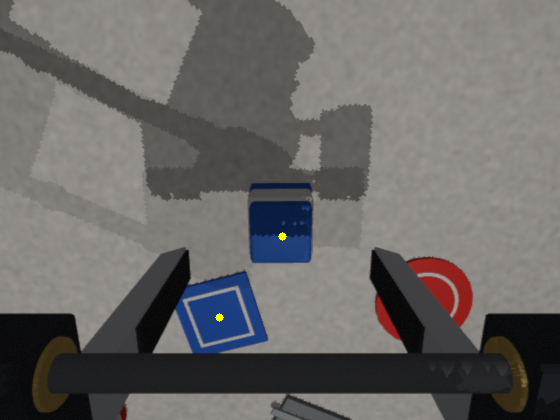

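The cap, centred at about (281,232), sits square between the jaws. Both projected points agree with the image to within about 2 mm, so I'll go down and grip.

Call:
apply_moves(plan=[{"dx":1,"dy":0,"dz":32,"ax":0,"ay":0,"az":0,"gripper":0},{"dx":0,"dy":0,"dz":32,"ax":0,"ay":0,"az":0,"gripper":0},{"dx":0,"dy":0,"dz":25,"ax":0,"ay":0,"az":0,"gripper":0},{"dx":0,"dy":0,"dz":7,"ax":0,"ay":0,"az":0,"gripper":0},{"dx":0,"dy":0,"dz":0,"ax":0,"ay":0,"az":0,"gripper":0.3},{"dx":0,"dy":0,"dz":0,"ax":0,"ay":0,"az":0,"gripper":0.6},{"dx":0,"dy":0,"dz":0,"ax":0,"ay":0,"az":0,"gripper":0.7},{"dx":0,"dy":0,"dz":0,"ax":0,"ay":0,"az":0,"gripper":0.7},{"dx":0,"dy":0,"dz":0,"ax":0,"ay":0,"az":0,"gripper":0.7},{"dx":0,"dy":0,"dz":0,"ax":0,"ay":0,"az":0,"gripper":0.7}], squeeze=15)

```text
clock: 2.45
ee_pos: [0.3807, 0.3265, 0.0449]
tcp_rot: [180.0, -0.0, 58.5]
contact_force: [0.1, 0.8, -0.3]
width: 0.527
```

```bash
python3 -c "
from h import *
go(.436,.2264,.048,74.5)"
```

```text
t 2.45 pos [0.3807 0.3265 0.0449] rot [ 1.7998e+02 -4.0000e-02  5.8500e+01] w 0.527 F [ 0.1  0.8 -0.3] q1,6 [ 33. -26.]
az -16.0 then dx -81.7 dy 80.0 dz -3.1
```

The width reads 0.527 (about 50 mm), so the fingers may still be closing. I'll wait before lifting.

Call:
apply_moves(plan=[{"dx":0,"dy":0,"dz":0,"ax":0,"ay":0,"az":0,"gripper":0.8},{"dx":0,"dy":0,"dz":0,"ax":0,"ay":0,"az":0,"gripper":0.8},{"dx":0,"dy":0,"dz":0,"ax":0,"ay":0,"az":0,"gripper":0.8},{"dx":0,"dy":0,"dz":0,"ax":0,"ay":0,"az":0,"gripper":0.8}], squeeze=15)

```text
clock: 2.85
ee_pos: [0.3804, 0.3262, 0.0447]
tcp_rot: [180.0, 0.0, 58.5]
contact_force: [-0.0, -1.5, 4.9]
width: 0.467
```

The width is 0.467, or 43.9 mm, so the bottle is held. Next: lift, turn, carry and lower.

Call:
apply_moves(plan=[{"dx":0,"dy":0,"dz":-20,"ax":0,"ay":0,"az":0,"gripper":0.8},{"dx":0,"dy":0,"dz":-30,"ax":0,"ay":0,"az":0,"gripper":0.8},{"dx":0,"dy":0,"dz":0,"ax":0,"ay":0,"az":-8,"gripper":0.8},{"dx":0,"dy":0,"dz":0,"ax":0,"ay":0,"az":-8,"gripper":0.8},{"dx":-20,"dy":20,"dz":0,"ax":0,"ay":0,"az":0,"gripper":0.8},{"dx":-20,"dy":20,"dz":0,"ax":0,"ay":0,"az":0,"gripper":0.8},{"dx":-20,"dy":20,"dz":0,"ax":0,"ay":0,"az":0,"gripper":0.8},{"dx":-21,"dy":20,"dz":0,"ax":0,"ay":0,"az":0,"gripper":0.8},{"dx":0,"dy":0,"dz":0,"ax":0,"ay":0,"az":0,"gripper":0.8},{"dx":0,"dy":0,"dz":20,"ax":0,"ay":0,"az":0,"gripper":0.8}], squeeze=15)

```text
clock: 3.85
ee_pos: [0.4384, 0.2275, 0.0759]
tcp_rot: [179.8, -0.2, 74.4]
contact_force: [-0.1, -0.1, -0.5]
width: 0.467
```

```bash
python3 -c "
from h import *
go(.436,.2264,.0487,74.5)"
```

```text
t 3.85 pos [0.4384 0.2275 0.0759] rot [179.75  -0.22  74.38] w 0.467 F [-0.1 -0.1 -0.5] q1,6 [ 19. -55.]
az -0.1 then dx -1.7 dy -2.0 dz 27.2
```

Call:
apply_moves(plan=[{"dx":0,"dy":0,"dz":0,"ax":0,"ay":0,"az":0,"gripper":0.8},{"dx":-1.5,"dy":-1,"dz":10,"ax":0,"ay":0,"az":0,"gripper":0.8},{"dx":0,"dy":0,"dz":0,"ax":0,"ay":0,"az":0,"gripper":0.8}])

```text
clock: 4.15
ee_pos: [0.4334, 0.2259, 0.0635]
tcp_rot: [-179.9, 0.1, 74.5]
contact_force: [-0.1, 0.5, -1.0]
width: 0.47
```

```bash
python3 -c "
from h import *
go(.436,.2264,.0487,74.5)"
```

```text
t 4.15 pos [0.4334 0.2259 0.0635] rot [-1.7988e+02  7.0000e-02  7.4540e+01] w 0.47 F [-0.1  0.5 -1. ] q1,6 [ 19. -55.]
az 0.0 then dx 1.2 dy 2.4 dz 14.8
```

Call:
apply_moves(plan=[{"dx":1,"dy":1,"dz":7,"ax":0,"ay":0,"az":0,"gripper":0.8},{"dx":0,"dy":0,"dz":5,"ax":0,"ay":0,"az":0,"gripper":0.8},{"dx":0,"dy":0,"dz":0,"ax":0,"ay":0,"az":0,"gripper":0.8},{"dx":0,"dy":0,"dz":0,"ax":0,"ay":0,"az":0,"gripper":0.8}])

```text
clock: 4.55
ee_pos: [0.4358, 0.2266, 0.0524]
tcp_rot: [-180.0, 0.0, 74.5]
contact_force: [-0.5, -0.5, -1.5]
width: 0.47
```

```bash
python3 -c "
from h import *
go(.436,.2264,.0487,74.5)"
```

```text
t 4.55 pos [0.4358 0.2266 0.0524] rot [-179.99    0.     74.51] w 0.47 F [-0.5 -0.5 -1.5] q1,6 [ 19. -55.]
az 0.0 then dx -0.1 dy 0.2 dz 3.7
```

Call:
apply_moves(plan=[{"dx":0,"dy":0,"dz":4,"ax":0,"ay":0,"az":0,"gripper":0.8},{"dx":0,"dy":0,"dz":0,"ax":0,"ay":0,"az":0,"gripper":0.8},{"dx":0,"dy":0,"dz":0,"ax":0,"ay":0,"az":0,"gripper":0.8},{"dx":0,"dy":0,"dz":0,"ax":0,"ay":0,"az":0,"gripper":0.4},{"dx":0,"dy":0,"dz":0,"ax":0,"ay":0,"az":0,"gripper":0},{"dx":0,"dy":0,"dz":0,"ax":0,"ay":0,"az":0,"gripper":0},{"dx":0,"dy":0,"dz":0,"ax":0,"ay":0,"az":0,"gripper":0},{"dx":0,"dy":0,"dz":-30,"ax":0,"ay":0,"az":0,"gripper":0},{"dx":0,"dy":0,"dz":-30,"ax":0,"ay":0,"az":0,"gripper":0},{"dx":0,"dy":0,"dz":-40,"ax":0,"ay":0,"az":0,"gripper":0},{"dx":0,"dy":0,"dz":0,"ax":0,"ay":0,"az":0,"gripper":0}])

```text
clock: 5.65
ee_pos: [0.4392, 0.2278, 0.1533]
tcp_rot: [179.5, -0.4, 74.5]
contact_force: [-0.0, -0.3, 0.4]
width: 1.001
```

```bash
python3 -c "
from h import *
go(.4604,.0701,.15,0)
go(.4604,.0701,.15,90)
cv2.imwrite('pics/w3.png',grab_frame('wrist'))"
```

```text
t 5.65 pos [0.4392 0.2278 0.1533] rot [179.5   -0.35  74.51] w 1.001 F [-0.  -0.3  0.4] q1,6 [ 19. -55.]
az 74.5 then dx 21.2 dy 157.7 dz 3.3
t 5.65 pos [0.4392 0.2278 0.1533] rot [179.5   -0.35  74.51] w 1.001 F [-0.  -0.3  0.4] q1,6 [ 19. -55.]
az -15.5 then dx -157.7 dy 21.2 dz 3.3
```

View pics/w3.png

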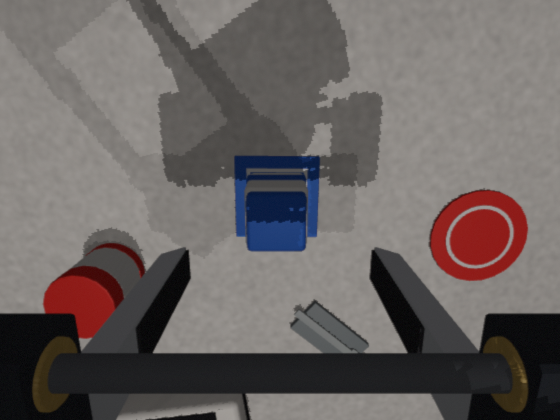

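The bottle stands square and centred on the blue pad: cap at (277,220), with pad edges even on both sides. The red jar is next and needs no yaw change.

```bash
python3 -c "
from h import *
go(.4604,.0701,.14,74.5)"
```

```text
t 5.7 pos [0.4376 0.2272 0.1509] rot [179.71  -0.21  74.51] w 0.997 F [-0.2  0.5 -0.7] q1,6 [ 19. -55.]
az 0.0 then dx -145.3 dy 63.9 dz 10.9
```

Call:
apply_moves(plan=[{"dx":-29,"dy":13,"dz":0,"ax":0,"ay":0,"az":0,"gripper":0},{"dx":-29,"dy":13,"dz":0,"ax":0,"ay":0,"az":0,"gripper":0},{"dx":-29,"dy":13,"dz":0,"ax":0,"ay":0,"az":0,"gripper":0},{"dx":-29,"dy":13,"dz":0,"ax":0,"ay":0,"az":0,"gripper":0},{"dx":-28,"dy":13,"dz":0,"ax":0,"ay":0,"az":0,"gripper":0},{"dx":0,"dy":0,"dz":10,"ax":0,"ay":0,"az":0,"gripper":0},{"dx":0,"dy":0,"dz":0,"ax":0,"ay":0,"az":0,"gripper":0},{"dx":0,"dy":0,"dz":0,"ax":0,"ay":0,"az":0,"gripper":0},{"dx":0,"dy":0,"dz":0,"ax":0,"ay":0,"az":0,"gripper":0},{"dx":0,"dy":0,"dz":0,"ax":0,"ay":0,"az":0,"gripper":0}])

```text
clock: 6.7
ee_pos: [0.4599, 0.0712, 0.1385]
tcp_rot: [180.0, -0.0, 74.6]
contact_force: [0.3, -0.0, 0.2]
width: 1.0
```

```bash
python3 -c "
from h import *
go(.4604,.0701,.043,74.5)
c=get_calibration('wrist');im=grab_frame('wrist')
for u in proj(c,[[.4604,.0701,.066]]): print(u);cv2.circle(im,tuple(int(v) for v in u),4,(0,255,255),-1)
k=max(blobs(im,'red',vmin=60),key=cv2.contourArea);e=cv2.fitEllipse(k);print(e,ray(c,e[0],.066))
cv2.imwrite('pics/w4.png',im)"
```

```text
t 6.7 pos [0.4599 0.0712 0.1385] rot [ 1.800e+02 -2.000e-02  7.459e+01] w 1.0 F [ 0.3 -0.   0.2] q1,6 [  0. -74.]
az 0.1 then dx -1.0 dy 0.8 dz 95.5
[279.50145584 235.27986575]
((279.11724853515625, 231.2105255126953), (78.2853775024414, 79.95765686035156), 176.83670043945312) [0.45766867 0.07059718 0.066     ]
```

View pics/w4.png

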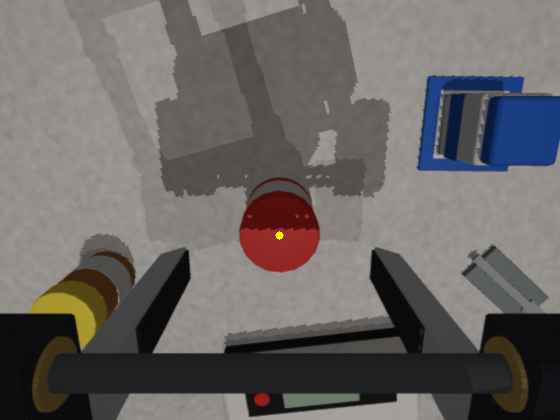

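The red lid ellipse is at (279,231), which agrees with the top view to within 2.7 mm. Descend and grip.

Call:
apply_moves(plan=[{"dx":-1,"dy":0,"dz":32,"ax":0,"ay":0,"az":0,"gripper":0},{"dx":0,"dy":0,"dz":32,"ax":0,"ay":0,"az":0,"gripper":0},{"dx":0,"dy":0,"dz":23,"ax":0,"ay":0,"az":0,"gripper":0},{"dx":0,"dy":0,"dz":7,"ax":0,"ay":0,"az":0,"gripper":0},{"dx":0,"dy":0,"dz":0,"ax":0,"ay":0,"az":0,"gripper":0.3},{"dx":0,"dy":0,"dz":0,"ax":0,"ay":0,"az":0,"gripper":0.7},{"dx":0,"dy":0,"dz":0,"ax":0,"ay":0,"az":0,"gripper":0.7},{"dx":0,"dy":0,"dz":0,"ax":0,"ay":0,"az":0,"gripper":0.7},{"dx":0,"dy":0,"dz":0,"ax":0,"ay":0,"az":0,"gripper":0.7},{"dx":0,"dy":0,"dz":0,"ax":0,"ay":0,"az":0,"gripper":0.7},{"dx":0,"dy":0,"dz":0,"ax":0,"ay":0,"az":0,"gripper":0.7},{"dx":0,"dy":0,"dz":0,"ax":0,"ay":0,"az":0,"gripper":0.7}])

```text
clock: 7.95
ee_pos: [0.4602, 0.0695, 0.045]
tcp_rot: [179.9, -0.0, 74.5]
contact_force: [-0.7, 1.6, 6.2]
width: 0.562
```

```bash
python3 -c "
from h import *
go(.517,.386,.15,74.5)"
```

```text
t 7.95 pos [0.4602 0.0695 0.045 ] rot [ 1.7994e+02 -3.0000e-02  7.4490e+01] w 0.562 F [-0.7  1.6  6.2] q1,6 [ -0. -75.]
az -0.0 then dx 320.2 dy -29.9 dz -105.0
```

Call:
apply_moves(plan=[{"dx":0,"dy":0,"dz":-15,"ax":0,"ay":0,"az":0,"gripper":0.7},{"dx":0,"dy":0,"dz":-30,"ax":0,"ay":0,"az":0,"gripper":0.7},{"dx":0,"dy":0,"dz":-40,"ax":0,"ay":0,"az":0,"gripper":0.7},{"dx":0,"dy":0,"dz":-20,"ax":0,"ay":0,"az":0,"gripper":0.7},{"dx":0,"dy":0,"dz":0,"ax":0,"ay":0,"az":0,"gripper":0.7}])

```text
clock: 8.45
ee_pos: [0.4617, 0.0694, 0.1519]
tcp_rot: [179.7, -0.1, 74.5]
contact_force: [-0.3, -0.1, -1.9]
width: 0.56
```

Call:
apply_moves(plan=[{"dx":15,"dy":-1,"dz":0,"ax":0,"ay":0,"az":0,"gripper":0.7},{"dx":30,"dy":-3,"dz":0,"ax":0,"ay":0,"az":0,"gripper":0.7},{"dx":35,"dy":-3,"dz":0,"ax":0,"ay":0,"az":0,"gripper":0.7},{"dx":35,"dy":-3,"dz":0,"ax":0,"ay":0,"az":0,"gripper":0.7},{"dx":35,"dy":-3,"dz":0,"ax":0,"ay":0,"az":0,"gripper":0.7},{"dx":35,"dy":-3,"dz":0,"ax":0,"ay":0,"az":0,"gripper":0.7},{"dx":35,"dy":-3,"dz":0,"ax":0,"ay":0,"az":0,"gripper":0.7},{"dx":35,"dy":-3,"dz":0,"ax":0,"ay":0,"az":0,"gripper":0.7},{"dx":35,"dy":-4,"dz":0,"ax":0,"ay":0,"az":0,"gripper":0.7},{"dx":30,"dy":-4,"dz":0,"ax":0,"ay":0,"az":0,"gripper":0.7},{"dx":0,"dy":0,"dz":0,"ax":0,"ay":0,"az":0,"gripper":0.7},{"dx":0,"dy":0,"dz":0,"ax":0,"ay":0,"az":0,"gripper":0.7}])

```text
clock: 9.65
ee_pos: [0.5152, 0.3853, 0.1469]
tcp_rot: [-179.8, 0.2, 74.6]
contact_force: [-0.5, -0.1, -0.6]
width: 0.561
```

Call:
apply_moves(plan=[{"dx":0,"dy":0,"dz":0,"ax":0,"ay":0,"az":0,"gripper":0.7},{"dx":0,"dy":0,"dz":0,"ax":0,"ay":0,"az":0,"gripper":0.7},{"dx":0,"dy":0,"dz":0,"ax":0,"ay":0,"az":0,"gripper":0.7}])

```text
clock: 9.95
ee_pos: [0.5163, 0.3847, 0.1495]
tcp_rot: [-180.0, 0.0, 74.4]
contact_force: [0.1, 0.7, -0.7]
width: 0.562
```

```bash
python3 -c "
from h import *
go(.517,.386,.049,74.5)"
```

```text
t 9.95 pos [0.5163 0.3847 0.1495] rot [-1.800e+02  2.000e-02  7.444e+01] w 0.562 F [ 0.1  0.7 -0.7] q1,6 [ 31. -44.]
az -0.1 then dx 1.4 dy 0.3 dz 100.5
```

Call:
apply_moves(plan=[{"dx":1,"dy":0,"dz":30,"ax":0,"ay":0,"az":0,"gripper":0.7},{"dx":0,"dy":0,"dz":30,"ax":0,"ay":0,"az":0,"gripper":0.7},{"dx":0,"dy":0,"dz":20,"ax":0,"ay":0,"az":0,"gripper":0.7},{"dx":0,"dy":0,"dz":12,"ax":0,"ay":0,"az":0,"gripper":0.7},{"dx":0,"dy":0,"dz":4,"ax":0,"ay":0,"az":0,"gripper":0.7},{"dx":0,"dy":0,"dz":0,"ax":0,"ay":0,"az":0,"gripper":0.7},{"dx":0,"dy":0,"dz":0,"ax":0,"ay":0,"az":0,"gripper":0.7}])

```text
clock: 10.65
ee_pos: [0.5175, 0.3872, 0.0547]
tcp_rot: [179.9, -0.1, 74.5]
contact_force: [0.4, 0.7, -0.9]
width: 0.556
```

```bash
python3 -c "
from h import *
go(.517,.386,.049,74.5)"
```

```text
t 10.65 pos [0.5175 0.3872 0.0547] rot [ 1.7991e+02 -1.0000e-01  7.4500e+01] w 0.556 F [ 0.4  0.7 -0.9] q1,6 [ 31. -44.]
az -0.0 then dx -1.2 dy -0.1 dz 5.7
```

Call:
apply_moves(plan=[{"dx":-0.5,"dy":0,"dz":3,"ax":0,"ay":0,"az":0,"gripper":0.7},{"dx":0,"dy":0,"dz":2,"ax":0,"ay":0,"az":0,"gripper":0.7},{"dx":0,"dy":0,"dz":0,"ax":0,"ay":0,"az":0,"gripper":0.7},{"dx":0,"dy":0,"dz":0,"ax":0,"ay":0,"az":0,"gripper":0.7}])

```text
clock: 11.05
ee_pos: [0.5168, 0.3866, 0.049]
tcp_rot: [180.0, -0.1, 74.5]
contact_force: [0.3, 0.6, 1.9]
width: 0.559
```

Call:
apply_moves(plan=[{"dx":0,"dy":0,"dz":0,"ax":0,"ay":0,"az":0,"gripper":0.4},{"dx":0,"dy":0,"dz":0,"ax":0,"ay":0,"az":0,"gripper":0},{"dx":0,"dy":0,"dz":0,"ax":0,"ay":0,"az":0,"gripper":0},{"dx":0,"dy":0,"dz":0,"ax":0,"ay":0,"az":0,"gripper":0},{"dx":0,"dy":0,"dz":0,"ax":0,"ay":0,"az":0,"gripper":0},{"dx":0,"dy":0,"dz":-30,"ax":0,"ay":0,"az":0,"gripper":0},{"dx":0,"dy":0,"dz":-40,"ax":0,"ay":0,"az":0,"gripper":0},{"dx":0,"dy":0,"dz":-30,"ax":0,"ay":0,"az":0,"gripper":0},{"dx":0,"dy":0,"dz":0,"ax":0,"ay":0,"az":0,"gripper":0},{"dx":0,"dy":0,"dz":0,"ax":0,"ay":0,"az":0,"gripper":0},{"dx":0,"dy":0,"dz":0,"ax":0,"ay":0,"az":0,"gripper":0}])

```text
clock: 12.15
ee_pos: [0.5155, 0.3857, 0.147]
tcp_rot: [-179.9, 0.1, 74.5]
contact_force: [0.6, 1.1, 0.8]
width: 0.998
```

```bash
python3 -c "
from h import *
go(.4779,-.0842,.145,74.5)
cv2.imwrite('pics/w5.png',grab_frame('wrist'))"
```

```text
t 12.15 pos [0.5155 0.3857 0.147 ] rot [-1.7989e+02  1.1000e-01  7.4500e+01] w 0.998 F [0.6 1.1 0.8] q1,6 [ 31. -44.]
az 0.0 then dx -462.9 dy 89.3 dz 2.0
```

View pics/w5.png

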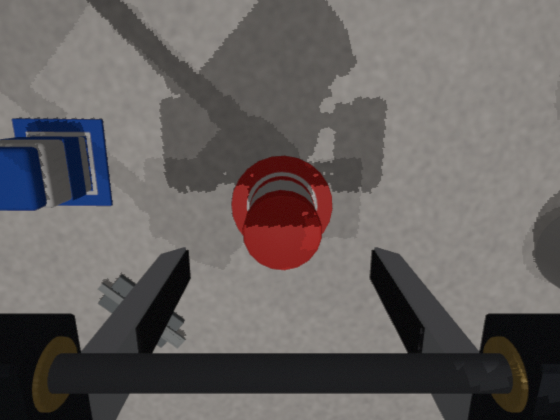

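The red jar stands centred on its pad: lid at (282,230), with the pad rim even left and right. The yellow jar is next.

Call:
apply_moves(plan=[{"dx":-20,"dy":4,"dz":0,"ax":0,"ay":0,"az":0,"gripper":0},{"dx":-43,"dy":8,"dz":0,"ax":0,"ay":0,"az":0,"gripper":0},{"dx":-43,"dy":8,"dz":0,"ax":0,"ay":0,"az":0,"gripper":0},{"dx":-43,"dy":8,"dz":0,"ax":0,"ay":0,"az":0,"gripper":0},{"dx":-43,"dy":8,"dz":0,"ax":0,"ay":0,"az":0,"gripper":0},{"dx":-43,"dy":8,"dz":0,"ax":0,"ay":0,"az":0,"gripper":0},{"dx":-43,"dy":8,"dz":0,"ax":0,"ay":0,"az":0,"gripper":0},{"dx":-43,"dy":8,"dz":0,"ax":0,"ay":0,"az":0,"gripper":0},{"dx":-43,"dy":8,"dz":0,"ax":0,"ay":0,"az":0,"gripper":0},{"dx":-43,"dy":8,"dz":0,"ax":0,"ay":0,"az":0,"gripper":0},{"dx":-36,"dy":8,"dz":0,"ax":0,"ay":0,"az":0,"gripper":0},{"dx":-20,"dy":5,"dz":0,"ax":0,"ay":0,"az":0,"gripper":0}])

```text
clock: 13.4
ee_pos: [0.4773, -0.0861, 0.1472]
tcp_rot: [-179.9, 0.0, 74.4]
contact_force: [0.2, 1.2, -0.3]
width: 0.999
```

Call:
apply_moves(plan=[{"dx":0,"dy":0,"dz":0,"ax":0,"ay":0,"az":0,"gripper":0},{"dx":0,"dy":0,"dz":0,"ax":0,"ay":0,"az":0,"gripper":0},{"dx":0,"dy":0,"dz":0,"ax":0,"ay":0,"az":0,"gripper":0},{"dx":0,"dy":0,"dz":0,"ax":0,"ay":0,"az":0,"gripper":0},{"dx":0,"dy":0,"dz":0,"ax":0,"ay":0,"az":0,"gripper":0}])

```text
clock: 13.9
ee_pos: [0.4785, -0.0827, 0.1484]
tcp_rot: [-180.0, -0.0, 74.6]
contact_force: [-0.5, -0.0, -0.3]
width: 1.0
```

```bash
python3 -c "
from h import *
go(.4779,-.0842,.045,74.5)
c=get_calibration('wrist');im=grab_frame('wrist')
k=max(blobs(im,'yellow',vmin=60),key=cv2.contourArea);e=cv2.fitEllipse(k);print(e,ray(c,e[0],.074))
for u in proj(c,[[.4779,-.0842,.074]]): print(u);cv2.circle(im,tuple(int(v) for v in u),4,(0,0,255),-1)
cv2.imwrite('pics/w6.png',im)"
```

```text
t 13.9 pos [ 0.4785 -0.0827  0.1484] rot [-1.7999e+02 -1.0000e-02  7.4590e+01] w 1.0 F [-0.5 -0.  -0.3] q1,6 [-18. -93.]
az 0.1 then dx -1.6 dy -0.2 dz 103.4
((276.8100280761719, 229.77505493164062), (65.89474487304688, 68.03462219238281), 179.34397888183594) [ 0.47554654 -0.08469593  0.074     ]
[278.52139907 232.90424401]
```

View pics/w6.png

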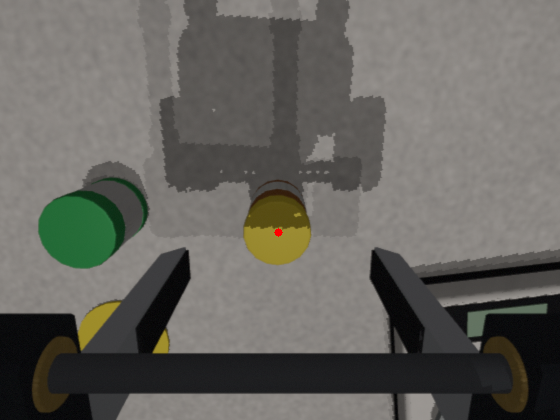

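The yellow lid is at (277,230), and the two views agree to within 2.4 mm. Descend and grip.

Call:
apply_moves(plan=[{"dx":-1.5,"dy":-1,"dz":32,"ax":0,"ay":0,"az":0,"gripper":0},{"dx":0,"dy":0,"dz":32,"ax":0,"ay":0,"az":0,"gripper":0},{"dx":0,"dy":0,"dz":30,"ax":0,"ay":0,"az":0,"gripper":0},{"dx":0,"dy":0,"dz":7,"ax":0,"ay":0,"az":0,"gripper":0},{"dx":0,"dy":0,"dz":0,"ax":0,"ay":0,"az":0,"gripper":0.3},{"dx":0,"dy":0,"dz":0,"ax":0,"ay":0,"az":0,"gripper":0.8},{"dx":0,"dy":0,"dz":0,"ax":0,"ay":0,"az":0,"gripper":0.8},{"dx":0,"dy":0,"dz":0,"ax":0,"ay":0,"az":0,"gripper":0.8},{"dx":0,"dy":0,"dz":0,"ax":0,"ay":0,"az":0,"gripper":0.8},{"dx":0,"dy":0,"dz":0,"ax":0,"ay":0,"az":0,"gripper":0.8},{"dx":0,"dy":0,"dz":0,"ax":0,"ay":0,"az":0,"gripper":0.8},{"dx":0,"dy":0,"dz":0,"ax":0,"ay":0,"az":0,"gripper":0.8}])

```text
clock: 15.15
ee_pos: [0.4774, -0.0849, 0.0478]
tcp_rot: [180.0, -0.0, 74.5]
contact_force: [-0.0, 0.6, 2.7]
width: 0.474
```

Call:
apply_moves(plan=[{"dx":0,"dy":0,"dz":0,"ax":0,"ay":0,"az":0,"gripper":0.8},{"dx":0,"dy":0,"dz":0,"ax":0,"ay":0,"az":0,"gripper":0.8},{"dx":0,"dy":0,"dz":0,"ax":0,"ay":0,"az":0,"gripper":0.8}])

```text
clock: 15.45
ee_pos: [0.4774, -0.0849, 0.0477]
tcp_rot: [180.0, -0.0, 74.5]
contact_force: [-0.3, 0.7, 4.2]
width: 0.473
```

```bash
python3 -c "
from h import *
go(.5665,-.2572,.145,74.5)"
```

```text
t 15.45 pos [ 0.4774 -0.0849  0.0477] rot [ 1.7997e+02 -1.0000e-02  7.4510e+01] w 0.473 F [-0.3  0.7  4.2] q1,6 [-18. -93.]
az 0.0 then dx -142.3 dy 131.9 dz -97.3
```

Call:
apply_moves(plan=[{"dx":0,"dy":0,"dz":-15,"ax":0,"ay":0,"az":0,"gripper":0.8},{"dx":0,"dy":0,"dz":-40,"ax":0,"ay":0,"az":0,"gripper":0.8},{"dx":0,"dy":0,"dz":-40,"ax":0,"ay":0,"az":0,"gripper":0.8},{"dx":-12,"dy":12,"dz":0,"ax":0,"ay":0,"az":0,"gripper":0.8},{"dx":-30,"dy":28,"dz":0,"ax":0,"ay":0,"az":0,"gripper":0.8},{"dx":-30,"dy":28,"dz":0,"ax":0,"ay":0,"az":0,"gripper":0.8},{"dx":-30,"dy":28,"dz":0,"ax":0,"ay":0,"az":0,"gripper":0.8},{"dx":-25,"dy":23,"dz":0,"ax":0,"ay":0,"az":0,"gripper":0.8},{"dx":-15,"dy":13,"dz":0,"ax":0,"ay":0,"az":0,"gripper":0.8},{"dx":0,"dy":0,"dz":0,"ax":0,"ay":0,"az":0,"gripper":0.8},{"dx":0,"dy":0,"dz":0,"ax":0,"ay":0,"az":0,"gripper":0.8},{"dx":0,"dy":0,"dz":0,"ax":0,"ay":0,"az":0,"gripper":0.8}])

```text
clock: 16.65
ee_pos: [0.5653, -0.2557, 0.1414]
tcp_rot: [-179.8, -0.1, 74.5]
contact_force: [0.1, 0.8, -1.0]
width: 0.471
```

Call:
apply_moves(plan=[{"dx":0,"dy":0,"dz":30,"ax":0,"ay":0,"az":0,"gripper":0.8},{"dx":0,"dy":0,"dz":30,"ax":0,"ay":0,"az":0,"gripper":0.8},{"dx":0,"dy":0,"dz":15,"ax":0,"ay":0,"az":0,"gripper":0.8},{"dx":0,"dy":0,"dz":8,"ax":0,"ay":0,"az":0,"gripper":0.8},{"dx":0,"dy":0,"dz":0,"ax":0,"ay":0,"az":0,"gripper":0.8},{"dx":0,"dy":0,"dz":0,"ax":0,"ay":0,"az":0,"gripper":0.8},{"dx":0,"dy":0,"dz":0,"ax":0,"ay":0,"az":0,"gripper":0.8},{"dx":0,"dy":0,"dz":0,"ax":0,"ay":0,"az":0,"gripper":0.8}])

```text
clock: 17.45
ee_pos: [0.5671, -0.2572, 0.0606]
tcp_rot: [179.9, 0.0, 74.5]
contact_force: [0.4, -0.4, -1.2]
width: 0.473
```

```bash
python3 -c "
from h import *
go(.5665,-.2572,.0515,74.5)"
```

```text
t 17.45 pos [ 0.5671 -0.2572  0.0606] rot [1.7988e+02 3.0000e-02 7.4510e+01] w 0.473 F [ 0.4 -0.4 -1.2] q1,6 [ -31. -105.]
az 0.0 then dx -0.1 dy -0.5 dz 9.1
```

Call:
apply_moves(plan=[{"dx":0,"dy":0,"dz":5,"ax":0,"ay":0,"az":0,"gripper":0.8},{"dx":0,"dy":0,"dz":3,"ax":0,"ay":0,"az":0,"gripper":0.8},{"dx":0,"dy":0,"dz":1,"ax":0,"ay":0,"az":0,"gripper":0.8},{"dx":0,"dy":0,"dz":0,"ax":0,"ay":0,"az":0,"gripper":0.8},{"dx":0,"dy":0,"dz":0,"ax":0,"ay":0,"az":0,"gripper":0.8}])

```text
clock: 17.95
ee_pos: [0.5667, -0.2568, 0.0516]
tcp_rot: [179.9, -0.0, 74.5]
contact_force: [-1.0, 1.2, 5.0]
width: 0.477
```

Call:
apply_moves(plan=[{"dx":0,"dy":0,"dz":0,"ax":0,"ay":0,"az":0,"gripper":0.5},{"dx":0,"dy":0,"dz":0,"ax":0,"ay":0,"az":0,"gripper":0},{"dx":0,"dy":0,"dz":0,"ax":0,"ay":0,"az":0,"gripper":0},{"dx":0,"dy":0,"dz":0,"ax":0,"ay":0,"az":0,"gripper":0},{"dx":0,"dy":0,"dz":0,"ax":0,"ay":0,"az":0,"gripper":0},{"dx":0,"dy":0,"dz":-30,"ax":0,"ay":0,"az":0,"gripper":0},{"dx":0,"dy":0,"dz":-40,"ax":0,"ay":0,"az":0,"gripper":0},{"dx":0,"dy":0,"dz":-30,"ax":0,"ay":0,"az":0,"gripper":0},{"dx":0,"dy":0,"dz":0,"ax":0,"ay":0,"az":0,"gripper":0},{"dx":0,"dy":0,"dz":0,"ax":0,"ay":0,"az":0,"gripper":0},{"dx":0,"dy":0,"dz":0,"ax":0,"ay":0,"az":0,"gripper":0}])

```text
clock: 19.05
ee_pos: [0.5654, -0.2564, 0.1488]
tcp_rot: [-179.8, -0.1, 74.5]
contact_force: [-0.7, -0.1, -0.6]
width: 1.001
```

```bash
python3 -c "
from h import *
go(.5207,-.3883,.145,74.5)
cv2.imwrite('pics/w7.png',grab_frame('wrist'))
im=grab_frame('top');cv2.imwrite('pics/top1.png',im)"
```

```text
t 19.05 pos [ 0.5654 -0.2564  0.1488] rot [-1.7983e+02 -5.0000e-02  7.4500e+01] w 1.001 F [-0.7 -0.1 -0.6] q1,6 [ -31. -105.]
az -0.0 then dx -139.1 dy -7.8 dz 3.8
```

View pics/w7.png

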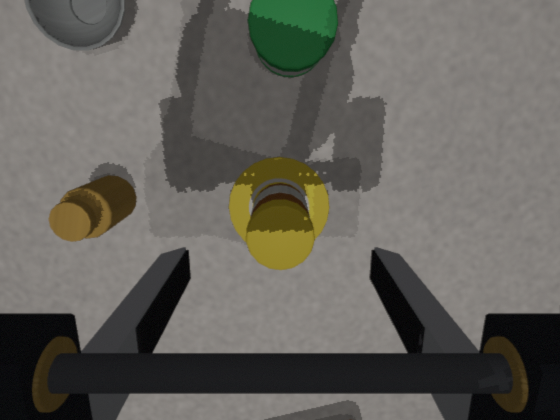

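View pics/top1.png

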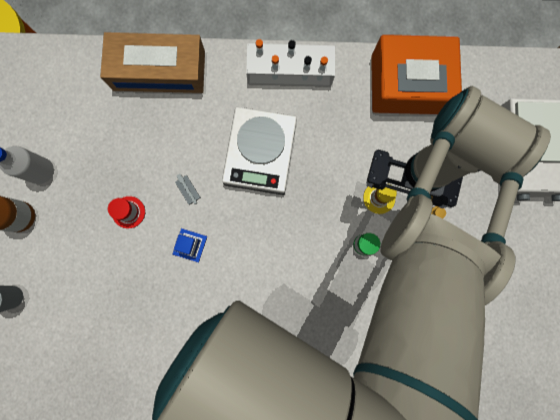

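The yellow jar is centred on its pad, lid at (280,236), and the top view shows all three containers in place. Next is the brass weight.

Call:
apply_moves(plan=[{"dx":-19,"dy":-1,"dz":0,"ax":0,"ay":0,"az":0,"gripper":0},{"dx":-30,"dy":-2,"dz":0,"ax":0,"ay":0,"az":0,"gripper":0},{"dx":-30,"dy":-2,"dz":0,"ax":0,"ay":0,"az":0,"gripper":0},{"dx":-30,"dy":-2,"dz":0,"ax":0,"ay":0,"az":0,"gripper":0},{"dx":-30,"dy":-2,"dz":0,"ax":0,"ay":0,"az":0,"gripper":0},{"dx":0,"dy":0,"dz":0,"ax":0,"ay":0,"az":0,"gripper":0},{"dx":0,"dy":0,"dz":0,"ax":0,"ay":0,"az":0,"gripper":0},{"dx":0,"dy":0,"dz":0,"ax":0,"ay":0,"az":0,"gripper":0},{"dx":0,"dy":0,"dz":0,"ax":0,"ay":0,"az":0,"gripper":0},{"dx":0,"dy":0,"dz":0,"ax":0,"ay":0,"az":0,"gripper":0}])

```text
clock: 20.15
ee_pos: [0.521, -0.3876, 0.1505]
tcp_rot: [180.0, -0.0, 74.6]
contact_force: [0.3, 0.6, -0.1]
width: 1.0
```

```bash
python3 -c "
from h import *
go(.5207,-.3883,.041,74.5)
c=get_calibration('wrist');im=grab_frame('wrist')
for u in proj(c,[[.5207,-.3883,.07],[.5207,-.3883,.05]]): print(u);cv2.circle(im,tuple(int(v) for v in u),3,(0,0,255),-1)
cv2.imwrite('pics/w8.png',im)"
```

```text
t 20.15 pos [ 0.521  -0.3876  0.1505] rot [ 1.800e+02 -1.000e-02  7.458e+01] w 1.0 F [ 0.3  0.6 -0.1] q1,6 [ -43. -117.]
az 0.1 then dx -0.8 dy -0.1 dz 109.5
[279.82864331 229.97310597]
[279.83858141 220.85573928]
```

View pics/w8.png

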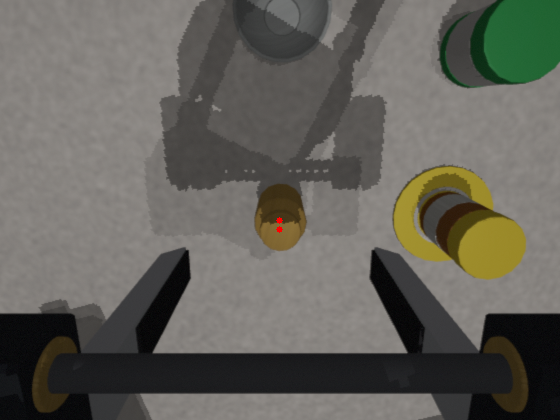

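The knob centre is at (280,230), on the jaw centre line. Descend and grip the weight harder.

Call:
apply_moves(plan=[{"dx":-0.5,"dy":0,"dz":35,"ax":0,"ay":0,"az":0,"gripper":0},{"dx":0,"dy":0,"dz":35,"ax":0,"ay":0,"az":0,"gripper":0},{"dx":0,"dy":0,"dz":30,"ax":0,"ay":0,"az":0,"gripper":0},{"dx":0,"dy":0,"dz":9,"ax":0,"ay":0,"az":0,"gripper":0},{"dx":0,"dy":0,"dz":0,"ax":0,"ay":0,"az":0,"gripper":0.3},{"dx":0,"dy":0,"dz":0,"ax":0,"ay":0,"az":0,"gripper":0.85},{"dx":0,"dy":0,"dz":0,"ax":0,"ay":0,"az":0,"gripper":0.85},{"dx":0,"dy":0,"dz":0,"ax":0,"ay":0,"az":0,"gripper":0.85},{"dx":0,"dy":0,"dz":0,"ax":0,"ay":0,"az":0,"gripper":0.85},{"dx":0,"dy":0,"dz":0,"ax":0,"ay":0,"az":0,"gripper":0.85},{"dx":0,"dy":0,"dz":0,"ax":0,"ay":0,"az":0,"gripper":0.85},{"dx":0,"dy":0,"dz":0,"ax":0,"ay":0,"az":0,"gripper":0.85}], squeeze=35)

```text
clock: 21.4
ee_pos: [0.5208, -0.388, 0.0417]
tcp_rot: [180.0, -0.1, 74.5]
contact_force: [0.6, 3.2, 2.8]
width: 0.395
```

Call:
apply_moves(plan=[{"dx":0,"dy":0,"dz":0,"ax":0,"ay":0,"az":0,"gripper":0.85},{"dx":0,"dy":0,"dz":0,"ax":0,"ay":0,"az":0,"gripper":0.85},{"dx":0,"dy":0,"dz":0,"ax":0,"ay":0,"az":0,"gripper":0.85},{"dx":0,"dy":0,"dz":0,"ax":0,"ay":0,"az":0,"gripper":0.85}])

```text
clock: 21.8
ee_pos: [0.5208, -0.388, 0.0417]
tcp_rot: [180.0, -0.1, 74.5]
contact_force: [0.4, 5.5, 5.3]
width: 0.394
```

```bash
python3 -c "
from h import *
go(.697,.0505,.17,74.5)"
```

```text
t 21.8 pos [ 0.5208 -0.388   0.0417] rot [ 1.800e+02 -1.000e-01  7.449e+01] w 0.394 F [0.4 5.5 5.3] q1,6 [ -43. -117.]
az -0.0 then dx 469.6 dy 52.6 dz -128.3
```

The weight is held at 37 mm. Lift high and carry it to the pan.

Call:
apply_moves(plan=[{"dx":0,"dy":0,"dz":-10,"ax":0,"ay":0,"az":0,"gripper":0.85},{"dx":0,"dy":0,"dz":-25,"ax":0,"ay":0,"az":0,"gripper":0.85},{"dx":0,"dy":0,"dz":-40,"ax":0,"ay":0,"az":0,"gripper":0.85},{"dx":0,"dy":0,"dz":-40,"ax":0,"ay":0,"az":0,"gripper":0.85},{"dx":0,"dy":0,"dz":-13,"ax":0,"ay":0,"az":0,"gripper":0.85},{"dx":0,"dy":0,"dz":0,"ax":0,"ay":0,"az":0,"gripper":0.85}])

```text
clock: 22.4
ee_pos: [0.521, -0.3904, 0.1711]
tcp_rot: [179.8, 0.2, 74.5]
contact_force: [-0.1, 0.1, -4.8]
width: 0.4
```

Call:
apply_moves(plan=[{"dx":10,"dy":1,"dz":0,"ax":0,"ay":0,"az":0,"gripper":0.85},{"dx":25,"dy":3,"dz":0,"ax":0,"ay":0,"az":0,"gripper":0.85},{"dx":36,"dy":4,"dz":0,"ax":0,"ay":0,"az":0,"gripper":0.85},{"dx":36,"dy":4,"dz":0,"ax":0,"ay":0,"az":0,"gripper":0.85},{"dx":36,"dy":4,"dz":0,"ax":0,"ay":0,"az":0,"gripper":0.85},{"dx":36,"dy":4,"dz":0,"ax":0,"ay":0,"az":0,"gripper":0.85},{"dx":36,"dy":4,"dz":0,"ax":0,"ay":0,"az":0,"gripper":0.85},{"dx":36,"dy":4,"dz":0,"ax":0,"ay":0,"az":0,"gripper":0.85},{"dx":36,"dy":4,"dz":0,"ax":0,"ay":0,"az":0,"gripper":0.85},{"dx":36,"dy":4,"dz":0,"ax":0,"ay":0,"az":0,"gripper":0.85},{"dx":36,"dy":4,"dz":0,"ax":0,"ay":0,"az":0,"gripper":0.85},{"dx":36,"dy":4,"dz":0,"ax":0,"ay":0,"az":0,"gripper":0.85}])

```text
clock: 23.6
ee_pos: [0.6668, -0.0178, 0.1658]
tcp_rot: [-179.6, 0.0, 74.5]
contact_force: [1.2, 0.2, -4.4]
width: 0.398
```

Call:
apply_moves(plan=[{"dx":36,"dy":4,"dz":0,"ax":0,"ay":0,"az":0,"gripper":0.85},{"dx":25,"dy":3,"dz":0,"ax":0,"ay":0,"az":0,"gripper":0.85},{"dx":13,"dy":1,"dz":0,"ax":0,"ay":0,"az":0,"gripper":0.85},{"dx":0,"dy":0,"dz":0,"ax":0,"ay":0,"az":0,"gripper":0.85},{"dx":0,"dy":0,"dz":0,"ax":0,"ay":0,"az":0,"gripper":0.85},{"dx":0,"dy":0,"dz":0,"ax":0,"ay":0,"az":0,"gripper":0.85},{"dx":0,"dy":0,"dz":0,"ax":0,"ay":0,"az":0,"gripper":0.85},{"dx":0,"dy":0,"dz":0,"ax":0,"ay":0,"az":0,"gripper":0.85}])

```text
clock: 24.4
ee_pos: [0.6957, 0.0479, 0.1698]
tcp_rot: [180.0, 0.0, 74.4]
contact_force: [-0.5, -0.5, -3.9]
width: 0.395
```

```bash
python3 -c "
from h import *
go(.697,.0505,.10,74.5)
c=get_calibration('wrist');im=grab_frame('wrist')
t=np.linspace(0,2*np.pi,40)
for u in proj(c,np.c_[.697+.06*np.cos(t),.0505+.06*np.sin(t),.058+0*t]): cv2.circle(im,tuple(int(v) for v in u),1,(0,0,255),-1)
cv2.imwrite('pics/w9.png',im)
cv2.imwrite('pics/s9.png',grab_frame('side'))"
```

```text
t 24.4 pos [0.6957 0.0479 0.1698] rot [1.7998e+02 1.0000e-02 7.4420e+01] w 0.395 F [-0.5 -0.5 -3.9] q1,6 [ -2. -76.]
az -0.1 then dx 2.8 dy 0.5 dz 69.8
```

View pics/w9.png

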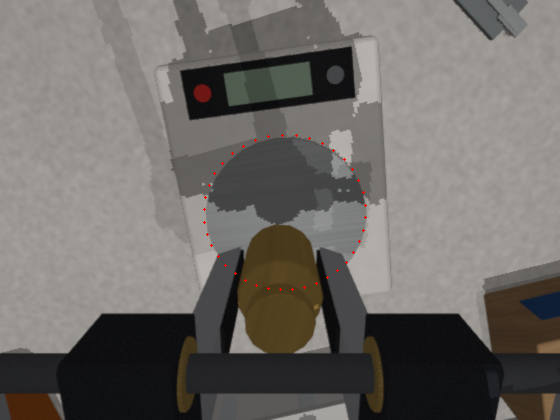

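View pics/s9.png

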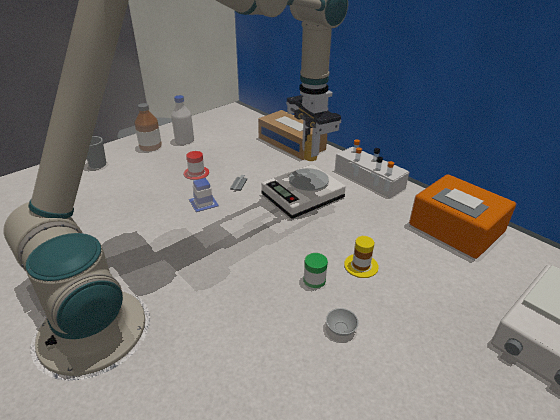

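The projected pan circle fits the imaged pan to within a pixel or two. In the side view all three containers stand upright on their pads. Lower the weight.

Call:
apply_moves(plan=[{"dx":2.5,"dy":0.5,"dz":20,"ax":0,"ay":0,"az":0,"gripper":0.85},{"dx":0,"dy":0,"dz":20,"ax":0,"ay":0,"az":0,"gripper":0.85},{"dx":0,"dy":0,"dz":15,"ax":0,"ay":0,"az":0,"gripper":0.85},{"dx":0,"dy":0,"dz":6,"ax":0,"ay":0,"az":0,"gripper":0.85},{"dx":0,"dy":0,"dz":0,"ax":0,"ay":0,"az":0,"gripper":0.85},{"dx":0,"dy":0,"dz":0,"ax":0,"ay":0,"az":0,"gripper":0.85},{"dx":0,"dy":0,"dz":0,"ax":0,"ay":0,"az":0,"gripper":0.85},{"dx":0,"dy":0,"dz":0,"ax":0,"ay":0,"az":0,"gripper":0.85}])

```text
clock: 25.3
ee_pos: [0.6977, 0.0514, 0.1096]
tcp_rot: [179.9, -0.0, 74.5]
contact_force: [-0.5, 1.2, -4.2]
width: 0.397
```

```bash
python3 -c "
from h import *
go(.697,.0505,.0997,74.5)"
```

```text
t 25.3 pos [0.6977 0.0514 0.1096] rot [ 1.7989e+02 -3.0000e-02  7.4500e+01] w 0.397 F [-0.5  1.2 -4.2] q1,6 [ -1. -76.]
az 0.0 then dx -1.0 dy -0.4 dz 9.9
```

Call:
apply_moves(plan=[{"dx":-0.5,"dy":0,"dz":5,"ax":0,"ay":0,"az":0,"gripper":0.85},{"dx":0,"dy":0,"dz":3,"ax":0,"ay":0,"az":0,"gripper":0.85},{"dx":0,"dy":0,"dz":1.5,"ax":0,"ay":0,"az":0,"gripper":0.85},{"dx":0,"dy":0,"dz":0,"ax":0,"ay":0,"az":0,"gripper":0.85},{"dx":0,"dy":0,"dz":0,"ax":0,"ay":0,"az":0,"gripper":0.85},{"dx":0,"dy":0,"dz":0,"ax":0,"ay":0,"az":0,"gripper":0.85}])

```text
clock: 25.9
ee_pos: [0.6967, 0.0508, 0.0997]
tcp_rot: [180.0, 0.0, 74.5]
contact_force: [-3.5, 0.7, 3.9]
width: 0.399
```

The vertical force went from −4.2 to +3.9 N, so the weight is on the pan. Release and rise.

Call:
apply_moves(plan=[{"dx":0,"dy":0,"dz":0,"ax":0,"ay":0,"az":0,"gripper":0.5},{"dx":0,"dy":0,"dz":0,"ax":0,"ay":0,"az":0,"gripper":0},{"dx":0,"dy":0,"dz":0,"ax":0,"ay":0,"az":0,"gripper":0},{"dx":0,"dy":0,"dz":0,"ax":0,"ay":0,"az":0,"gripper":0},{"dx":0,"dy":0,"dz":0,"ax":0,"ay":0,"az":0,"gripper":0},{"dx":0,"dy":0,"dz":0,"ax":0,"ay":0,"az":0,"gripper":0},{"dx":0,"dy":0,"dz":-25,"ax":0,"ay":0,"az":0,"gripper":0},{"dx":0,"dy":0,"dz":-30,"ax":0,"ay":0,"az":0,"gripper":0},{"dx":0,"dy":0,"dz":-30,"ax":0,"ay":0,"az":0,"gripper":0},{"dx":0,"dy":0,"dz":-25,"ax":0,"ay":0,"az":0,"gripper":0},{"dx":0,"dy":0,"dz":0,"ax":0,"ay":0,"az":0,"gripper":0},{"dx":0,"dy":0,"dz":0,"ax":0,"ay":0,"az":0,"gripper":0}])

```text
clock: 27.1
ee_pos: [0.6968, 0.0509, 0.2088]
tcp_rot: [180.0, -0.0, 74.5]
contact_force: [-0.1, 0.4, -1.4]
width: 1.001
```

```bash
python3 -c "
from h import *
go(.697,.0505,.2,74.5)
cv2.imwrite('pics/w10.png',grab_frame('wrist'))
cv2.imwrite('pics/top2.png',grab_frame('top'));cv2.imwrite('pics/s10.png',grab_frame('side'))"
```

```text
t 27.1 pos [0.6968 0.0509 0.2088] rot [ 1.7998e+02 -1.0000e-02  7.4510e+01] w 1.001 F [-0.1  0.4 -1.4] q1,6 [ -2. -76.]
az 0.0 then dx -0.3 dy 0.3 dz 8.8
```

View pics/w10.png

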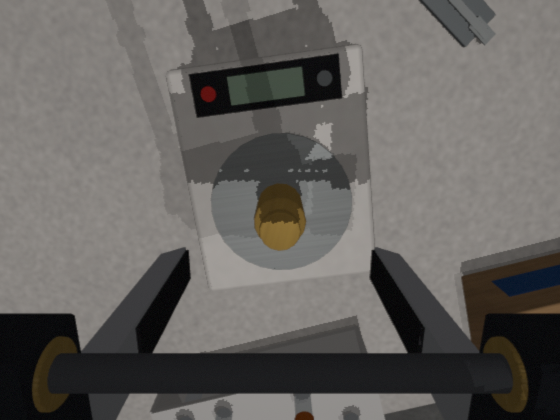

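View pics/top2.png

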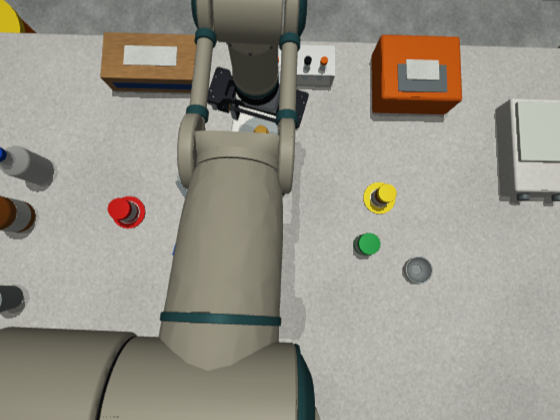

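View pics/s10.png

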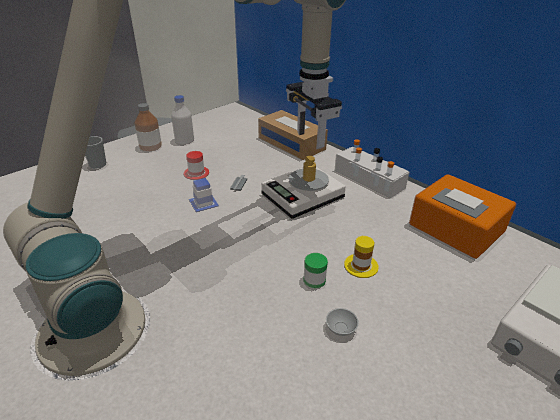

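All upright. One numeric check of the placed positions, then hand in.

```bash
python3 - <<'E'
from h import *
c=get_calibration('wrist');print('weight knob',ray(c,(280.5,231),.128).round(4),'pan ctr',ray(c,(281.5,201),.058).round(4),'knob if at pan:',proj(c,[.697,.0505,.128]).round(0))
c=get_calibration('top');im=cv2.imread('pics/top2.png');c1=cv2.imread('pics/top1.png')
for n,uv,z in [('red lid',(120,210),.070),('yellow lid',(386,194),.078)]:
    x,y=uv;print(n,ray(c,uv,z).round(4))
for i in (cv2.imread('pics/top0.png'),im):
    k=blobs(i,'green',vmin=90)[0];print('green',ray(c,cv2.fitEllipse(k)[0],.066).round(4))
s=get_calibration('side');i=cv2.imread('pics/s10.png')
print('expected side px: red top,yellow top,blue top,weight top',proj(s,[[.517,.386,.07],[.5665,-.2572,.078],[.436,.2264,.074],[.697,.0505,.128]]).round(0).tolist())
E
```

```text
weight knob [0.6956 0.0505 0.128 ] pan ctr [0.6934 0.052  0.058 ] knob if at pan: [[281. 233.]]
red lid [0.5136 0.3813 0.07  ]
yellow lid [ 0.5637 -0.2539  0.078 ]
green [ 0.445  -0.2143  0.066 ]
green [ 0.445  -0.2141  0.066 ]
expected side px: red top,yellow top,blue top,weight top [[194.0, 154.0], [364.0, 241.0], [201.0, 182.0], [309.0, 157.0]]
```

```bash
python3 -c "
from cell import bot
print(bot.sign_off())"
```

```text
the job is handed in; nothing more can be done
None
```

I placed the bottle, the red jar and the yellow jar on their own pads, then set the brass weight on the balance pan, and handed the job in at about 27 s of the 120 s. The hand-in gives no verdict, so what follows is from my own last checks.

- **Containers and weight:** all stand upright and released. In the side view their tops were within 1–2 px of where they should be.
- **Jars, top view:** read by eye, the lids came out about 6 mm (red) and 4 mm (yellow) from the pad centres, inside the 12 mm limit. The tool positions at release put both within 1 mm of their targets.
- **Bottle:** it looked square and centred in the wrist view after release. The arm hid it in the final top view.
- **Weight:** it measured within about 3 mm of the pan's centre.
- **Green jar and dish:** the green jar moved 0.2 mm by measurement. The dish looks unmoved, but I did not measure it again.
- **Disagreement:** wrist and top views differed by 2–3 mm on the red and yellow jars before I gripped them, and by about 4 mm on the pan centre at the end. All of these are well within the tolerances.
- **Refused move:** my first move call was refused for incomplete rows, and nothing moved.

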